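# Pry open a bench meter's battery cover

### The arm

A 6-joint arm with a two-finger parallel gripper is mounted at the origin on the work surface. World frame = base frame: x ahead of the robot, y to its left, z up, the work surface at z = 0. Lengths are in m, angles in rad, forces in N, time in s.
With the tool pointing down it reaches from about 0.35 to 0.725 m from the base axis. Payload 6 kg.
Tool frame: the origin (TCP) lies midway between the tips of the shut fingers; the grasp point (between the pads) lies 19 mm behind it; z points along the fingers, y is the line along which they close (so a half turn about z gives the same grasp; the last joint's range is limited). The gripper opens to 85 mm and grips with 20 to 120 N. Pads are 22 mm wide; open, the fingers measure 114 mm over their backs; the gripper's body (76 mm by 85 mm) begins 54 mm behind the grasp point. The pads swing forward as they close: fully open they stand 13 mm farther back than shut.
Start: joints at [1.525, 0.04, 0.085, 0, -1.615, -0.334], TCP at [0.222, 0.557, 0.231] pointing down, gripper open.
Joint ranges: [-2.56, 2.56], [-1.29, 2.01], [-1.08, 1.49], [-3.29, 1.98], [-2.81, -0.18], [-2.99, 2.99]. Speed limits (rad/s): [2.57, 2.57, 3.01, 3.14, 3.14, 3.14].

### API

Orientations are given as a 3x3 rotation matrix whose columns are the frame's x, y, z axes.
In Python, from workcell import arm gives the robot as it stands.
- The arm moves only by the shell command python3 -m handwheel 'ROWS' [OPENING] [FORCE]. ROWS is JSON, one flat list of numbers, 6 for each row, row after row: the shift along the tool's x, y, z in m, then the turn, a rotation vector about the tool's x, y, z in rad. In form: [x, y, z, ax, ay, az, x, y, z, ax, ay, az, ...]. A call has 1 to 20 rows; each row shifts and turns the commanded pose from where the row before left it, along the tool's axes as they then stand; what a row does not reach is not made up. A row lasts 1/10 s, in which the tool goes at most 50 mm and 8.59 degrees, less where a joint would pass 70% of its speed; a pose out of reach is approached as far as the arm can. A call with a gripper value outside its range is refused whole. OPENING is the opening, from 0 (shut) to 1 (fully open), set as the call begins (- or left out, the last holds). The fingers move at their own pace and stop on an object; FORCE is the grip in N (left out, the last holds). Time passes only in rows, so rows that do not move let the fingers close. It gives the time, the measured TCP pose, the force, the opening and the grip force at its end, in the units of the state.
- arm.sense(): the state, without advancing time (a new reading comes with each control period).
- arm.read_camera(name): name is "side" or "top" or "wrist"; returns a dict with "pixels" (420x560x3 uint8, red, green, blue), "range_z" (420x560 float32, m along the optical axis (not along the pixel's ray), 0 where there is no reading), "mtx" (3x3 intrinsics, pixels), "R" (3x3) and "t" (3): a world point X has camera coordinates R X + t; the wrist camera has in their place "T_tool_cam" (4x4, takes a point from camera to tool coordinates, whose origin is the TCP and whose axes are the flange's). Camera axes: x right, y down, z forward; pixel columns grow to the right and rows downward; lengths in m; the calibration is good to about 2 mm. A picture is of the moment at which its call begins: read the wrist's pose just before it.
- arm.job_done(): hands the job in; it is judged then, once.
The state is a dict: "t": time; "joint_positions": joint angles; "qvel": joint speeds; "tau": joint torques, N m; "tcp_pos": TCP position; "orientation": TCP orientation; "force": force on the tool from outside, world axes, zero at the start; "ft_torque": the same for the moment, N m; "width": finger opening in m; "grip_force": force on a finger pad.
Only numpy, scipy, OpenCV 4.12 (cv2) and the standard library are available. Lean on these libraries where they do the work, as an engineer would, in place of code of your own. Each camera call takes 0.05 s, during which the arm holds its last target. There are 200 camera calls.

### The job

The white bench meter's grey battery cover has no handle: take the orange-handled pry tool from its two saddles under the electrode arm, slide its blade into the notch under the cover's yellow-marked front edge, and lever the cover steadily up, without flinging it, until it stands open by itself at more than 60 degrees. Then lay the tool back in both saddles where it lay, blade pointing the same way. Only the blade may touch the cover, not the gripper; do not jam the tool hard against the meter, do not push the electrode arm aside, and leave the bottle, the beaker and the tip box where they stand.

Things in the scene. Friction and masses are not known exactly. Their poses are not given: they have to be found in the camera images.
- pry: Loose pry tool, 170 mm, 50 g, lying level. Orange handle bar 14 mm wide (y), 12 mm high (z), from x = -45 (butt) to +55 mm; flat steel blade 14 mm wide, 3 mm thick, on the same centre line from x = +55 to +125 mm. Origin: centre of the handle's section, 45 mm ahead of the butt, 46 mm above the bench as it lies; x along the blade, z up. Grip it near the origin, between the saddles.
- pry_tip (a point): Middle of the end of the tool's blade, 125 mm ahead of the tool's origin.
- stand: Fixed electrode stand: base plate 12 mm high (x -45 to 135, y -63 to 153 mm); two grey saddles, 10 mm long, at x = -30 and +45 mm, floors 40 mm above the bench, side walls 8 mm higher and 24 mm apart; post of radius 9 mm, 172 mm high, at x 30, y 128 mm. Origin on the bench; x along the saddles, away from the robot. The tool lies within 6 mm of x = y = 0, blade to +x; lay it back so, within 16 mm.
- bar_mid (a point): Middle of the electrode arm's bar, over the tool's handle, 142 mm above the bench. Bar 20 mm square, underside at 132 mm, level along the stand's y from +128 (post) to -132 mm, at x 30 mm (+-7). It swings if pushed: leave it. An upright gripper's body does not fit under it: lean the gripper back 30 to 45 degrees, body towards the tool's butt (-x).
- electrode (a point): Lower end of the glass electrode that hangs from the arm's free end (radius 7 mm; holder radius 12 mm), 52 mm above the bench.
- meter: Fixed white bench meter, 190 mm deep (x 0 to 190), 200 mm wide (y), deck 73 mm high, display at the back up to 94 mm. Origin: on the bench under the middle of its front face (facing the robot); x points from front to back, z up. The bay under the cover is open inside (x 12 to 94 mm, y -56 to +56 mm, free down to z = 35 mm).
- notch (a point): Middle of the pry notch in the meter's front face: a slot 60 mm wide (y), 9 mm high, between the top of the 12 mm thick front wall (56 mm above the bench) and the cover's underside (65 mm), open to the bay behind. The point lies in the front face's plane at mid height, 60.5 mm.
- cover_hinge (a point): Middle of the cover's hinge axis: 90 mm behind the front face, 69 mm above the bench; the axis runs along the meter's y.
- cover_lip (a point): Middle of the cover's front edge, at mid thickness; moves with the cover. The cover is a grey panel 90 mm long (hinge to front edge), 108 mm wide, 8 mm thick, its front edge flush with the meter's front face, a yellow strip marks the notch on top.
- cover (a joint): Angle of the cover: 0 shut (level), grows as the front edge rises, 1.75 rad at its stop. A stiff hinge: it stays where it is left and takes about 2 N at the front edge.
- bottle: Amber bottle with a blue cap, radius 28 mm, 145 mm high, loose; origin at the centre of its underside. Leave alone.
- beaker: Glass beaker, radius 34 mm, 85 mm high, loose; origin at the centre of its underside. Leave alone.
- tipbox: Blue box of pipette tips 60 x 85 x 45 mm, loose, beside the meter's front; origin at the centre of its underside. Leave alone.
There are look-alikes about, which are no part of the job. Of the things like the pry, leave any that is brown, pink or turquoise; of the rest the larger one is meant.

How it is judged:
On the way, in this order (a step that is already met when the one before it is completed fails the run):
1. the pry tool is lifted off its saddles and drawn out from under the arm (horizontal distance between pry and stand above 0.09 m), for 0.1 s.
2. the blade is levering the cover: it presses on it with the cover more than 0.2 rad open (contact force between pry and cover above 0.2 N and value of joint cover above 0.2 rad), for 0.05 s.
3. the cover stands more than 60 degrees open (value of joint cover above 1.05 rad), for 0.2 s.
At the end, for the whole second after the job is handed in: The cover stays open by more than 60 degrees (1.05 rad); the pry tool lies still and level (within 0.12 rad) in both saddles, blade towards the stand's +x, its origin within 16 mm along and 8 mm across of the stand's origin and 41 to 51 mm above the bench (value of joint cover above 1.05 rad and x of pry in the frame of stand between -0.016 and 0.016 m and y of pry in the frame of stand between -0.008 and 0.008 m and z of pry in the frame of stand between 0.041 and 0.051 m and x of pry_tip in the frame of stand between 0.1 and 0.15 m and angle between pry's own z axis and vertical below 0.12 rad and linear speed of pry below 0.02 m/s and velocity of joint cover below 0.05 rad/s); the robot touches nothing.
It fails at once if the gripper or the arm touches the cover (over 0.5 N) (contact force between any of the fingers, the arm and cover above 0.5 N).
It fails at once if the cover is flung (faster than 3 rad/s) (velocity of joint cover above 3 rad/s).
It fails at once if the pry tool is jammed against the meter with more than 30 N (contact force between pry and meter above 30 N).
It fails at once if the electrode arm is pushed aside (its middle by more than 12 mm, or the electrode by more than 20 mm) (distance of bar_mid from where it was at the start of the episode above 0.012 m or distance of electrode from where it was at the start of the episode above 0.02 m).
It fails at once if the bottle, the beaker or the tip box is moved by more than 20 mm (distance of any of bottle, beaker, tipbox from where it was at the start of the episode above 0.02 m).
It also fails if it takes over 64 s, if anything falls off the work surface, if the arm or the gripper's body presses on something with over 40 N, if the wrist force passes 120 N, or if a joint passes its speed limit or range.

## Working session

There is one attempt and no reset: what is moved stays moved. The work goes in short steps, Python scripts to look and compute and a shell command to move; the robot and the scene stay as the last step left them, time stands still between calls to the robot, and variables do not carry over. Pictures are saved under pics/ and viewed, at most 12 in all, crops included, and the job is handed in when it is done.

```bash
mkdir -p pics; cat > h.py <<'E'
import numpy as np, cv2
from workcell import arm
def shot(n):
    s=arm.sense(); d=arm.read_camera(n); d['s']=s
    if n=='wrist':
        T=np.eye(4);T[:3,:3]=s['orientation'];T[:3,3]=s['tcp_pos'];d['W']=T@np.array(d['T_tool_cam'])
    else:
        R=np.array(d['R']);W=np.eye(4);W[:3,:3]=R.T;W[:3,3]=-R.T@np.array(d['t']);d['W']=W
    return d
def cloud(d):
    z=d['range_z'];v,u=np.indices(z.shape);K=np.array(d['mtx'])
    P=np.stack([(u-K[0,2])/K[0,0]*z,(v-K[1,2])/K[1,1]*z,z],-1)
    return P@d['W'][:3,:3].T+d['W'][:3,3]
def save(d,name,crop=None,sc=1):
    im=d['pixels'][...,::-1]
    if crop: im=im[crop[1]:crop[3],crop[0]:crop[2]]
    cv2.imwrite('pics/'+name,cv2.resize(im,None,fx=sc,fy=sc))
E
python3 - <<'E'
from h import *
import pickle
for n in('top','side'):
    d=shot(n);save(d,n+'.png',sc=1.4);pickle.dump(d,open(n+'.pkl','wb'))
    print(n,d['W'].round(3).tolist(),np.array(d['mtx']).round(1).tolist())
print(arm.sense())
E
```

```text
top [[0.027, -0.984, 0.174, 0.293], [-1.0, -0.026, 0.008, 0.038], [-0.004, -0.174, -0.985, 1.279], [0.0, 0.0, 0.0, 1.0]] [[512.1, 0.0, 286.2], [0.0, 512.1, 209.6], [0.0, 0.0, 1.0]]
side [[0.986, -0.109, 0.123, 0.401], [-0.162, -0.541, 0.825, -0.738], [-0.023, -0.834, -0.552, 0.659], [0.0, 0.0, 0.0, 1.0]] [[392.6, 0.0, 277.8], [0.0, 392.6, 207.4], [0.0, 0.0, 1.0]]
{'t': 0.1, 'joint_positions': array([ 1.52472509e+00,  4.07761316e-02,  8.39163534e-02, -4.48112546e-04,
       -1.61552247e+00, -3.33729628e-01]), 'qvel': array([ 0.00076546, -0.00119761,  0.00131825,  0.0030394 ,  0.00054959,
        0.00029937]), 'tau': array([-5.79806627e-03, -3.69346261e+01,  3.48283410e+01,  6.95196971e+00,
       -4.63195844e-03,  3.49867634e-06]), 'tcp_pos': array([0.22223308, 0.55699873, 0.23036023]), 'orientation': array([[ 9.28745802e-01, -3.70716826e-01, -5.20229256e-04],
       [-3.70717178e-01, -9.28744491e-01, -1.56362916e-03],
       [ 9.65035826e-05,  1.64507194e-03, -9.99998642e-01]]), 'force': array([ 0.98419595,  0.01978361, -0.12163184]), 'ft_torque': array([0.0116028 , 0.02032978, 0.0083065 ]), 'grip_force': 0.0, 'width': 0.08545005291247627}
```

View pics/top.png

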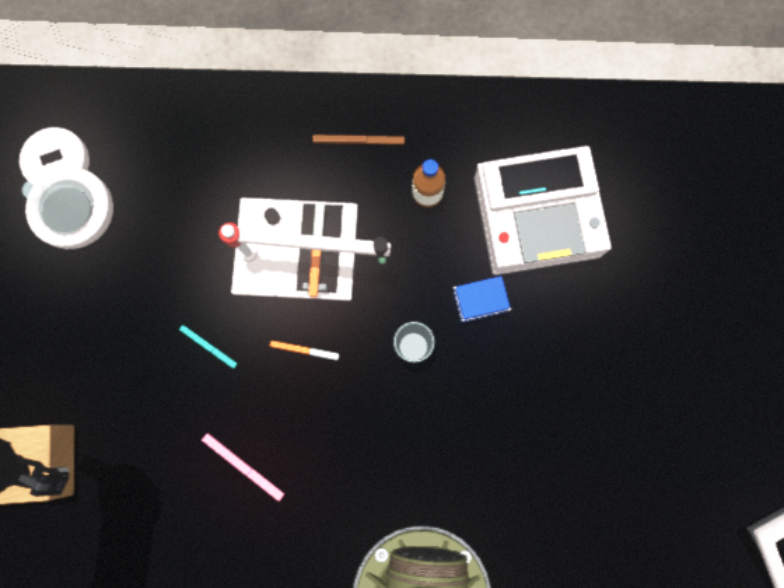

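View pics/side.png

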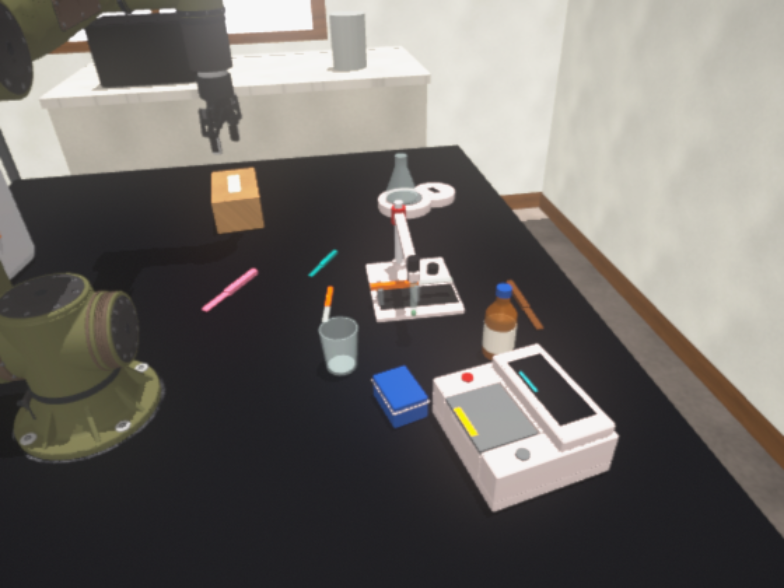

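Pictures (view scale 1.4): candidates for the pry are the orange bar on the saddles at (315,272), a smaller orange/white one at (304,350), brown (358,139), pink (242,467), turquoise (208,346) and one on the meter (532,190). I choose the one on the saddles, under the electrode bar. The meter's yellow strip is at (554,254), bottle (429,185), beaker (413,342), tip box (482,299).

```bash
python3 - <<'E'
from h import *
import pickle
T=pickle.load(open('top.pkl','rb'));S=pickle.load(open('side.pkl','rb'))
save(T,'crop.png',(150,130,300,225),5)
for n,d in(('top',T),('side',S)):
    C=cloud(d);hsv=cv2.cvtColor(d['pixels'],cv2.COLOR_RGB2HSV);d['C']=C;d['h']=hsv
    z=C[...,2]
    masks={'orange':(hsv[...,0]>7)&(hsv[...,0]<19)&(hsv[...,1]>170)&(hsv[...,2]>150),
     'yellow':(hsv[...,0]>22)&(hsv[...,0]<35)&(hsv[...,1]>150)&(hsv[...,2]>120),
     'blue':(hsv[...,0]>105)&(hsv[...,0]<125)&(hsv[...,1]>150)&(hsv[...,2]>80)}
    for k,m in masks.items():
        nn,l,st,ce=cv2.connectedComponentsWithStats(m.astype(np.uint8))
        for i in range(1,nn):
            if st[i,4]<15: continue
            q=C[(l==i)&(z>0.0)&(d['range_z']>0)]
            if len(q)<8: continue
            r=cv2.minAreaRect((q[:,:2]*1000).astype(np.float32))
            print(n,k,ce[i].round(),st[i,4],'med',np.median(q,0).round(4),'zmax',np.percentile(q[:,2],[5,50,95]).round(3),'rect',np.round(r[0],1),np.round(r[1],1),round(r[2],1))
    # white plates at height bands
    w=(hsv[...,1]<60)&(hsv[...,2]>130)
    for k,m in {'base':w&(abs(z-.012)<.007)&(C[...,0]>.3)&(C[...,1]>0.02)&(C[...,1]<.4),'deck':(abs(z-.073)<.006)&(C[...,1]<-.03)&(C[...,1]>-.35)&(C[...,0]>.3),
      'bar':(abs(z-.152)<.008)&(C[...,0]>.3)&(C[...,1]>-.02)&(C[...,1]<.35)}.items():
        m=cv2.morphologyEx((m&(d['range_z']>0)).astype(np.uint8),cv2.MORPH_OPEN,np.ones((2,2)))>0
        q=C[m]
        if len(q)>10:
            r=cv2.minAreaRect((q[:,:2]*1000).astype(np.float32));print(n,k,len(q),'rect',np.round(r[0],1),np.round(r[1],1),round(r[2],1),cv2.boxPoints(r).round().tolist(),np.median(q[:,2]).round(4))
E
```

```text
top blue [307. 119.] 100 med [0.7079 0.005  0.1437] zmax [0.139 0.144 0.148] rect [707.9   4.2] [21.2 24.7] 87.4
top blue [344. 212.] 818 med [ 0.5083 -0.0937  0.0442] zmax [0.04  0.044 0.048] rect [512.2 -93.7] [66.9 84.3] 15.1
top base 3236 rect [533.  158.2] [476.9 265.5] 54.0 [[285.0, 43.0], [500.0, -113.0], [781.0, 273.0], [566.0, 429.0]] 0.0114
top deck 3264 rect [ 497.8 -161.6] [274.9 502.5] 74.5 [[219.0, -227.0], [703.0, -361.0], [777.0, -96.0], [293.0, 38.0]] 0.0723
top bar 934 rect [521.  175.3] [321.6 424.9] 83.9 [[293.0, 38.0], [715.0, -7.0], [749.0, 312.0], [327.0, 358.0]] 0.1508
side orange [279. 203.] 116 med [0.5449 0.1963 0.0485] zmax [0.041 0.049 0.052] rect [541.4 197.5] [13.9 75.8] 89.1
side orange [235. 211.] 58 med [0.4163 0.243  0.0067] zmax [0.003 0.007 0.009] rect [415.7 244.6] [67.3  9.9] 80.1
side orange [362. 222.] 75 med [ 0.7139 -0.0085  0.1037] zmax [0.094 0.104 0.11 ] rect [712.8  -9.2] [38.2 14.7] 8.4
side yellow [332. 301.] 109 med [ 0.5824 -0.2145  0.0735] zmax [0.072 0.074 0.075] rect [ 582.2 -212.7] [11.2 53.9] 10.9
side blue [359. 207.] 82 med [ 0.7067 -0.001   0.1425] zmax [0.134 0.143 0.145] rect [708.1   4.7] [28.  21.2] 72.7
side blue [285. 276.] 728 med [ 0.5084 -0.0986  0.0435] zmax [0.041 0.043 0.045] rect [505.6 -71. ] [ 66.8 137.3] 6.8
side blue [286. 295.] 244 med [ 0.5051 -0.1333  0.0137] zmax [0.004 0.014 0.024] rect [ 492.3 -113.5] [45.2 96.9] 49.1
side base 1001 rect [ 555.  -194.7] [1111.5  195.5] 84.1 [[401.0, -738.0], [596.0, -757.0], [709.0, 348.0], [514.0, 368.0]] 0.0101
side deck 4193 rect [ 510.7 -392.8] [671.5 269.5] 50.5 [[193.0, -566.0], [401.0, -738.0], [828.0, -219.0], [620.0, -48.0]] 0.072
side bar 341 rect [538.2 -70.3] [1361.1   60.7] 80.9 [[401.0, -738.0], [461.0, -747.0], [675.0, 597.0], [615.0, 607.0]] 0.15
```

View pics/crop.png

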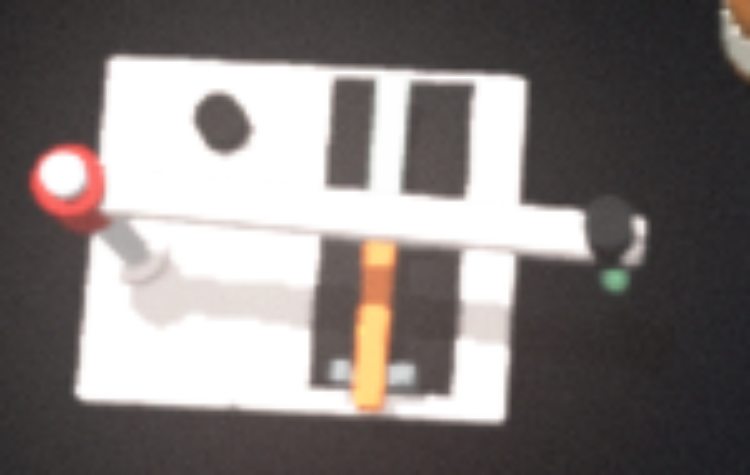

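```bash
cat >> h.py <<'E'
def onplane(d,uv,z):
    K=np.array(d['mtx']);uv=np.atleast_2d(uv).astype(float)
    r=np.c_[(uv[:,0]-K[0,2])/K[0,0],(uv[:,1]-K[1,2])/K[1,1],np.ones(len(uv))]@d['W'][:3,:3].T
    o=d['W'][:3,3];return o+r*((z-o[2])/r[:,2])[:,None]
def proj(d,X):
    X=np.atleast_2d(X);p=(X-d['W'][:3,3])@d['W'][:3,:3]@np.array(d['mtx']).T;return p[:,:2]/p[:,2:]
def big(m):
    n,l,st,_=cv2.connectedComponentsWithStats(m.astype(np.uint8));return l==1+np.argmax(st[1:,4])
def rect(P):
    r=cv2.minAreaRect((P[:,:2]*1000).astype(np.float32));return np.round(r[0],1),np.round(r[1],1),round(r[2],2),cv2.boxPoints(r).round(1).tolist()
E
python3 - <<'E'
from h import *
import pickle
T=pickle.load(open('top.pkl','rb'));S=pickle.load(open('side.pkl','rb'))
for n,d in(('top',T),('side',S)):
    hsv=cv2.cvtColor(d['pixels'],cv2.COLOR_RGB2HSV).astype(int);H,s,V=hsv[...,0],hsv[...,1],hsv[...,2];C=cloud(d);ok=d['range_z']>0;z=C[...,2]
    v,u=np.indices(z.shape)
    def pl(m,zz): return onplane(d,np.c_[u[m],v[m]],zz)
    reg=ok&(C[...,0]>.3)&(C[...,0]<.85)
    m=big(reg&(V>130)&(s<60)&(abs(z-.012)<.008)&(C[...,1]>0)&(C[...,1]<.4)); print(n,'base',m.sum(),rect(pl(m,.012)))
    m=big(reg&(abs(z-.073)<.006)&(C[...,1]<-.03)&(C[...,1]>-.4)); print(n,'deck',m.sum(),rect(pl(m,.073)))
    m=(H>5)&(H<22)&(s>110)&(V>90)&reg&(z>.03)&(z<.07)&(C[...,1]>.12)&(C[...,1]<.28)
    if m.sum()>5:
        P=pl(m,.052);print(n,'handle',m.sum(),rect(P),P.mean(0))
    m=(H>20)&(H<38)&(s>110)&(V>100)&reg&(z>.05)&(C[...,1]<-.1)
    if m.sum()>5: print(n,'yellow',m.sum(),rect(pl(m,.073)))
    m=reg&(s<70)&(V>50)&(V<200)&(abs(z-.073)<.006)&(C[...,1]<-.1);m=cv2.morphologyEx(m.astype(np.uint8),cv2.MORPH_OPEN,np.ones((3,3)))>0
    m=big(m);print(n,'cover?',m.sum(),rect(pl(m,.073)))
    m=reg&(abs(z-.152)<.006)&(C[...,1]>0.03)&(C[...,1]<.4);m=big(m);print(n,'bar',m.sum(),rect(pl(m,.152)))
    m=reg&(z>.02)&(z<.1)&(abs(C[...,0]-.4)<.06)&(abs(C[...,1])<.06);print(n,'beaker',m.sum(),np.median(C[m],0) if m.any() else '')
E
```

```text
top base 1557 (array([552.3, 281. ]), array([146.3,  94.1]), 87.66, [[502.29998779296875, 209.8000030517578], [596.4000244140625, 206.0], [602.4000244140625, 352.20001220703125], [508.29998779296875, 356.0]])
top deck 3295 (array([ 667.5, -196.7]), array([190.4, 199.6]), 10.97, [[555.0, -116.80000305175781], [593.0, -312.79998779296875], [779.9000244140625, -276.5], [742.0, -80.5999984741211]])
top handle 152 (array([541.6, 199.7]), array([15.1, 80.5]), 88.49, [[501.20001220703125, 193.3000030517578], [581.5999755859375, 191.1999969482422], [582.0, 206.1999969482422], [501.5, 208.3000030517578]]) [0.54519603 0.19959802 0.052     ]Traceback (most recent call last):
  File "<stdin>", line 17, in <module>
  File "h.py", line 25, in big
    n,l,st,_=cv2.connectedComponentsWithStats(m.astype(np.uint8));return l==1+np.argmax(st[1:,4])
                                                                              ~~~~~~~~~^^^^^^^^^^
    return _wrapfunc(a, 'argmax', axis=axis, out=out, **kwds)
    return bound(*args, **kwds)
ValueError: attempt to get argmax of an empty sequence
```

```bash
python3 - <<'E'
from h import *
import pickle
T=pickle.load(open('top.pkl','rb'));S=pickle.load(open('side.pkl','rb'))
c=onplane(T,[[171.6,141.4],[255.4,145.2],[251,214.6],[165.2,210]],.012);print(c.round(4).tolist())
L=np.array([[.135,.153],[.135,-.063],[-.045,-.063],[-.045,.153]])
a=L-L.mean(0);b=c[:,:2]-c[:,:2].mean(0)
yaw=np.arctan2((a[:,0]*b[:,1]-a[:,1]*b[:,0]).sum(),(a*b).sum());R=np.array([[np.cos(yaw),-np.sin(yaw)],[np.sin(yaw),np.cos(yaw)]])
print('stand',c[:,:2].mean(0)-R@L.mean(0),np.degrees(yaw),np.linalg.norm(b@R-a,axis=1))
for n,d in(('top',T),('side',S)):
    hsv=cv2.cvtColor(d['pixels'],cv2.COLOR_RGB2HSV).astype(int);H,s,V=hsv[...,0],hsv[...,1],hsv[...,2];C=cloud(d);ok=d['range_z']>0;z=C[...,2];v,u=np.indices(z.shape)
    m=(H>5)&(H<22)&(s>110)&(V>80)&ok&(z>.035)&(z<.07)&(C[...,1]>.12)&(C[...,1]<.28)&(C[...,0]>.4)
    P=onplane(d,np.c_[u[m],v[m]],.052) if n=='top' else C[m]
    rows=[]
    for x in np.arange(.50,.61,.01):
        k=abs(P[:,0]-x)<.006
        if k.sum()>2: rows.append((x,(P[k,1].min()+P[k,1].max())/2,np.ptp(P[k,1]),np.median(P[k,2])))
    rows=np.array(rows);print(n,rows.round(4).tolist());print(np.polyfit(rows[:,0],rows[:,1],1),P[:,0].min(),P[:,0].max())
    m=(H>20)&(H<38)&(s>110)&(V>100)&ok&(z>.05)&(C[...,1]<-.1)
    if m.sum()>5: print(n,'yellow',m.sum(),rect(onplane(d,np.c_[u[m],v[m]],.073)))
    m=big(ok&(abs(z-.152)<.006)&(C[...,1]>0.03)&(C[...,1]<.4)&(C[...,0]>.4));
    print(n,'bar',m.sum(),rect(onplane(d,np.c_[u[m],v[m]],.152)))
    m=ok&(abs(z-.073)<.006)&(C[...,1]<-.1)&(C[...,0]>.4);q=C[m];print(n,'deckfront',rect(q)[3])
E
```

```text
[[0.6866, 0.3485, 0.012], [0.682, 0.1324, 0.012], [0.501, 0.1366, 0.012], [0.507, 0.3528, 0.012]]
stand [0.54808833 0.19865738] -1.3760893068972042 [0.00022309 0.00049552 0.00058724 0.0002509 ]
top [[0.5, 0.2008, 0.0074, 0.052], [0.51, 0.2012, 0.0125, 0.052], [0.52, 0.2005, 0.0145, 0.052], [0.53, 0.1996, 0.0127, 0.052], [0.54, 0.2002, 0.0126, 0.052], [0.55, 0.1995, 0.0149, 0.052], [0.56, 0.1987, 0.0125, 0.052], [0.57, 0.1991, 0.0128, 0.052], [0.58, 0.1995, 0.0127, 0.052]]
[-0.02523112  0.21352869] 0.5014440491257873 0.5816696206715856
top bar 891 (array([573.3, 199. ]), array([263.4,  25.3]), 87.4, [[554.7000122070312, 68.0], [580.0, 66.9000015258789], [591.9000244140625, 330.0], [566.5999755859375, 331.1000061035156]])
top deckfront [[555.9000244140625, -117.19999694824219], [594.4000244140625, -314.20001220703125], [782.2000122070312, -277.5], [743.7000122070312, -80.5]]
side [[0.5, 0.2014, 0.0173, 0.0483], [0.51, 0.1999, 0.0155, 0.0493], [0.52, 0.205, 0.0254, 0.0486], [0.53, 0.1982, 0.0128, 0.0467], [0.54, 0.1988, 0.0143, 0.0484], [0.55, 0.1973, 0.0138, 0.0483], [0.56, 0.1999, 0.0171, 0.0478], [0.57, 0.1971, 0.0111, 0.0466], [0.58, 0.1976, 0.0105, 0.0464]]
[-0.05792106  0.23073812] 0.5010535664759996 0.598837768972183
side yellow 124 (array([ 582., -213.]), array([11. , 56.7]), 11.16, [[571.0999755859375, -186.1999969482422], [582.0999755859375, -241.89999389648438], [592.7999877929688, -239.8000030517578], [581.9000244140625, -184.10000610351562]])
side bar 263 (array([572.6, 228. ]), array([233.8,  32.3]), 83.68, [[543.7000122070312, 113.5999984741211], [575.7999877929688, 110.0], [601.5, 342.3999938964844], [569.5, 345.8999938964844]])
side deckfront [[555.7999877929688, -116.5], [594.5999755859375, -314.8999938964844], [780.5999755859375, -278.6000061035156], [741.9000244140625, -80.19999694824219]]
```

```bash
cat >> h.py <<'E'
from scipy.spatial.transform import Rotation as Ro
def att(yaw,lean=40):
    y,a=np.radians([yaw,lean]);f=np.array([np.cos(y),np.sin(y),0]);l=np.array([-np.sin(y),np.cos(y),0]);u=np.array([0,0,1.])
    return np.c_[np.cos(a)*f+np.sin(a)*u,-l,np.sin(a)*f-np.cos(a)*u]
def plan(R1,p1):
    s=arm.sense();R0=s['orientation'];rv=Ro.from_matrix(R0.T@R1).as_rotvec()
    print('t',s['t'],'rot',rv.round(4),'deg',np.degrees(np.linalg.norm(rv)).round(2),'shift in target axes',(R1.T@(np.array(p1)-s['tcp_pos'])).round(4),'in own',(R0.T@(np.array(p1)-s['tcp_pos'])).round(4))
E
python3 - <<'E'
from h import *
R=att(-1.4);g=np.array([.546,.1997,.046])+.019*R[:,2]
plan(R,g-.25*R[:,2]);print(g)
E
```

```text
t 0.1 rot [ 0.1256  0.6908 -0.3402] deg 44.7 shift in target axes [0.1361 0.3493 0.1239] in own [0.2939 0.2635 0.0079]
[0.55820932 0.19940161 0.03144516]
```

```bash
python3 -m handwheel '[0,0,0,0.0209,0.1151,-0.0567, 0,0,0,0.0209,0.1151,-0.0567, 0,0,0,0.0209,0.1151,-0.0567, 0,0,0,0.0209,0.1151,-0.0567, 0,0,0,0.0209,0.1151,-0.0567, 0,0,0,0.0209,0.1151,-0.0567, 0.0068,0.0175,0.0062,0,0,0, 0.0068,0.0175,0.0062,0,0,0, 0.0068,0.0175,0.0062,0,0,0, 0.0068,0.0175,0.0062,0,0,0, 0.0068,0.0175,0.0062,0,0,0, 0.0068,0.0175,0.0062,0,0,0, 0.0068,0.0175,0.0062,0,0,0, 0.0068,0.0175,0.0062,0,0,0, 0.0068,0.0175,0.0062,0,0,0, 0.0068,0.0175,0.0062,0,0,0, 0.0068,0.0175,0.0062,0,0,0, 0.0068,0.0175,0.0062,0,0,0, 0.0068,0.0175,0.0062,0,0,0, 0,0,0,0,0,0]' 1 60
python3 -c "
from h import *
R=att(-1.4);plan(R,[.5582,.1994,.0314])"
```

```text
t: 2.1
tcp_pos: [0.3369, 0.3254, 0.2258]
orientation: [[0.766, -0.026, 0.642], [-0.021, -1.0, -0.015], [0.642, -0.002, -0.766]]
force: [-0.4, 1.1, 0.5]
width: 0.0854
grip_force: 0.0
t 2.1 rot [-0.0008  0.0004 -0.0026] deg 0.16 shift in target axes [0.0469 0.1206 0.2931] in own [0.0473 0.1207 0.293 ]
```

```bash
python3 -m handwheel '[0.0059,0.0151,0.0054,0,0,0, 0.0059,0.0151,0.0054,0,0,0, 0.0059,0.0151,0.0054,0,0,0, 0.0059,0.0151,0.0054,0,0,0, 0.0059,0.0151,0.0054,0,0,0, 0.0059,0.0151,0.0054,0,0,0, 0.0059,0.0151,0.0054,0,0,0, 0.0059,0.0151,0.0054,0,0,0, 0,0,0.02,0,0,0, 0,0,0.02,0,0,0, 0,0,0.02,0,0,0, 0,0,0.02,0,0,0, 0,0,0.02,0,0,0, 0,0,0.02,0,0,0, 0,0,0.02,0,0,0, 0,0,0,0,0,0, 0,0,0,0,0,0]'
python3 - <<'E'
from h import *
R=att(-1.4);plan(R,[.5582,.1994,.0314])
d=shot('wrist');save(d,'w1.png',sc=1.4)
hsv=cv2.cvtColor(d['pixels'],cv2.COLOR_RGB2HSV).astype(int);H,s,V=hsv[...,0],hsv[...,1],hsv[...,2];C=cloud(d);z=C[...,2];v,u=np.indices(z.shape)
m=(H>5)&(H<22)&(s>110)&(V>80)&(d['range_z']>0)&(z>.035)&(z<.07)
k=m&(abs(z-.052)<.004);P=onplane(d,np.c_[u[k],v[k]],.052)
for x in np.arange(.50,.61,.01):
    q=P[abs(P[:,0]-x)<.003]
    if len(q)>5: print(x.round(3),((q[:,1].min()+q[:,1].max())/2).round(4),np.ptp(q[:,1]).round(4))
print(k.sum(),P[:,0].min(),P[:,0].max(),np.median(C[m][:,2]))
E
```

```text
t: 3.8
tcp_pos: [0.4872, 0.2022, 0.1159]
orientation: [[0.766, -0.025, 0.643], [-0.019, -1.0, -0.016], [0.643, 0.0, -0.766]]
force: [-0.1, -0.2, 0.7]
width: 0.0854
grip_force: 0.0
t 3.8 rot [ 0.0005  0.0001 -0.0006] deg 0.05 shift in target axes [1.000e-04 1.100e-03 1.104e-01] in own [1.000e-04 1.000e-03 1.104e-01]
0.5 0.2016 0.0125
0.51 0.201 0.0134
0.52 0.2008 0.0136
0.53 0.2009 0.0131
0.54 0.2006 0.0133
0.55 0.2 0.0128
0.56 0.1998 0.013
0.57 0.1995 0.0132
0.58 0.1993 0.0134
0.59 0.199 0.0136
0.6 0.1988 0.0137
2349 0.5015958050776816 0.6023619297527474 0.05332807774572608
```

View pics/w1.png

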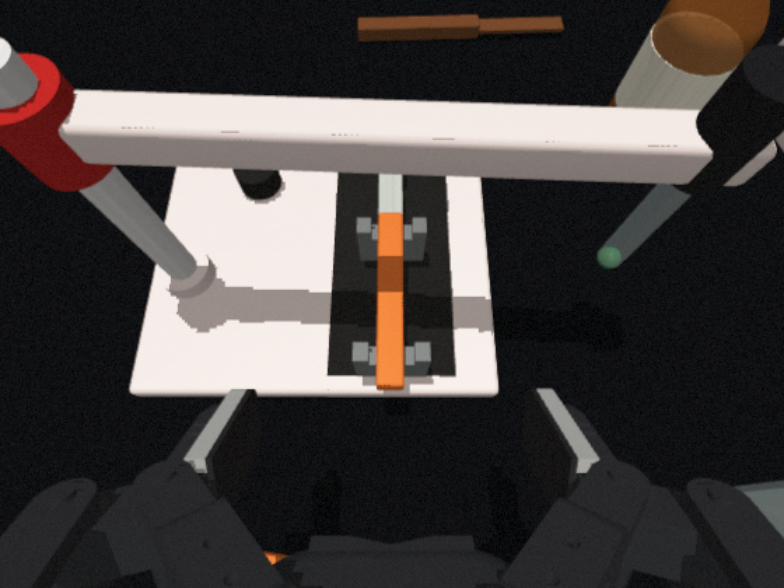

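The wrist view shows the handle at (390,300) between the two saddles, fingers (220,430)/(570,430) straddling it, bar clear above. Descend and close.

```bash
python3 -m handwheel '[0,0,0.011,0,0,0, 0,0,0.011,0,0,0, 0,0,0.011,0,0,0, 0,0,0.011,0,0,0, 0,0,0.011,0,0,0, 0,0,0.011,0,0,0, 0,0,0.011,0,0,0, 0,0,0.011,0,0,0, 0.0004,0,0.011,0,0,0, 0.0004,0,0.006,0,0,0, 0,0,0.006,0,0,0, 0,0,0,0,0,0, 0,0,0,0,0,0]' 1 60
python3 -m handwheel '[0,0,0,0,0,0, 0,0,0,0,0,0, 0,0,0,0,0,0, 0,0,0,0,0,0, 0,0,0,0,0,0, 0,0,0,0,0,0, 0,0,0,0,0,0, 0,0,0,0,0,0, 0,0,0,0,0,0, 0,0,0,0,0,0, 0,0,0,0,0,0, 0,0,0,0,0,0]' 0 60
```

```text
t: 5.15
tcp_pos: [0.5598, 0.2014, 0.0324]
orientation: [[0.766, -0.025, 0.642], [-0.02, -1.0, -0.015], [0.642, -0.001, -0.766]]
force: [-0.5, 0.0, 0.6]
width: 0.0851
grip_force: 0.0
t: 6.35
tcp_pos: [0.5599, 0.2014, 0.0322]
orientation: [[0.766, -0.025, 0.642], [-0.02, -1.0, -0.015], [0.642, -0.001, -0.766]]
force: [-0.9, 0.6, 2.1]
width: 0.0131
grip_force: 58.7
```

```bash
python3 -m handwheel '[0,0,0,0,0,0, 0,0,0,0,0,0, 0.0029,0,-0.0034,0,0,0, 0.0029,0,-0.0034,0,0,0, 0.0029,0,-0.0034,0,0,0, 0.0029,0,-0.0034,0,0,0, -0.0092,0,-0.0077,0,0,0, -0.0092,0,-0.0077,0,0,0, -0.0092,0,-0.0077,0,0,0, -0.0092,0,-0.0077,0,0,0, -0.0092,0,-0.0077,0,0,0, -0.0092,0,-0.0077,0,0,0, -0.0092,0,-0.0077,0,0,0, -0.0092,0,-0.0077,0,0,0, -0.0092,0,-0.0077,0,0,0, -0.0092,0,-0.0077,0,0,0, -0.0092,0,-0.0077,0,0,0, -0.0092,0,-0.0077,0,0,0, -0.0092,0,-0.0077,0,0,0, 0,0,0,0,0,0]' 0 100
python3 - <<'E'
from h import *
d=shot('wrist');save(d,'w2.png',sc=1.4)
s=d['s']
# expected handle origin & meter target
yaw=11.1;R=att(yaw);f=np.array([np.cos(np.radians(yaw)),np.sin(np.radians(yaw)),0])
notch=np.array([.575,-.2155,.0605])
T=shot('top');S=shot('side')
for n,d in(('top',T),('side',S)):
    hsv=cv2.cvtColor(d['pixels'],cv2.COLOR_RGB2HSV).astype(int);C=cloud(d);z=C[...,2]
    m=big((hsv[...,1]<40)&(hsv[...,2]>0)&(d['range_z']>0)&(abs(z-.073)<.005)&(C[...,1]<-.05)&(C[...,0]>.45));print(n,rect(C[m])[3])
E
```

```text
t: 8.35
tcp_pos: [0.439, 0.2371, 0.0858]
orientation: [[0.803, -0.041, 0.595], [-0.021, -0.999, -0.04], [0.596, 0.02, -0.803]]
force: [-0.2, 0.7, -1.3]
width: 0.012
grip_force: 97.7
top [[555.7000122070312, -116.9000015258789], [593.9000244140625, -313.29998779296875], [781.7000122070312, -276.79998779296875], [743.5, -80.4000015258789]]
side [[554.9000244140625, -116.4000015258789], [594.7999877929688, -315.0], [781.0, -277.6000061035156], [741.2000122070312, -79.0]]
```

View pics/w2.png

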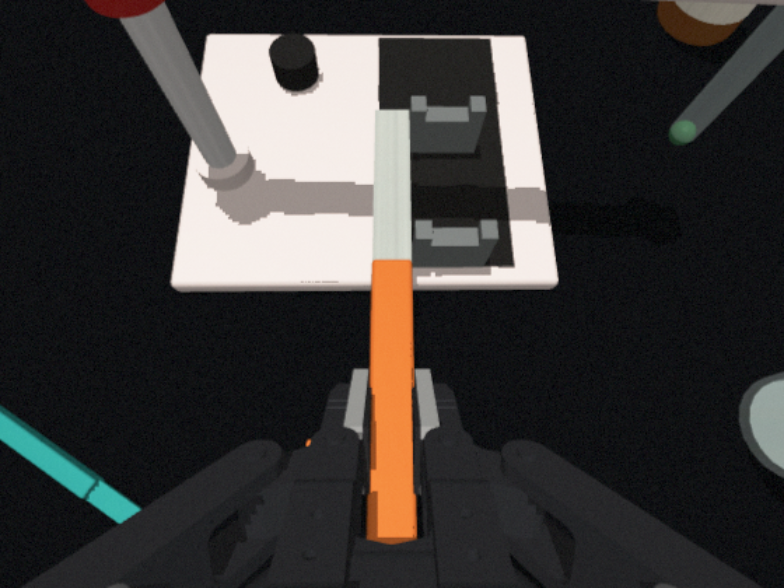

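Wrist view: the tool is held straight along the gripper (butt (392,535), blade end (392,110)), out of the saddles; the retreat ended at a reach limit, shifted up and left. Verify the tool in hand and the route.

```bash
cat > tool.py <<'E'
from h import *
def tool(d):
    """pry pts in TCP frame from wrist depth"""
    C=cloud(d);s=d['s'];Q=(C-s['tcp_pos'])@s['orientation']
    o=[]
    for (u,v) in [(280,300),(280,230),(280,200),(280,170),(280,140),(280,110),(280,90),(280,84)]:
        o.append(np.median(Q[v-2:v+3,u-4:u+5].reshape(-1,3),0))
    return np.array(o)
E
python3 - <<'E'
from tool import *
d=shot('wrist');s=d['s'];print(s['joint_positions'].round(3),s['tcp_pos'].round(4))
q=tool(d);print((q*1000).round(1).tolist())
b=q[3:];v=np.linalg.svd(b-b.mean(0))[2][0];print('blade dir in tool',v,'handle dir',(q[2]-q[0])/np.linalg.norm(q[2]-q[0]))
f=np.array([.766,0,.643]);u=np.array([.643,0,-.766]);print('along f',(q@f*1000).round(1),'up',(q@u*1000).round(1))
C=cloud(d);hsv=cv2.cvtColor(d['pixels'],cv2.COLOR_RGB2HSV);
Q=(C-s['tcp_pos'])@s['orientation']
col=Q[60:100,280]@f*1000;print(col.round(0).tolist())
m=(hsv[...,0]>5)&(hsv[...,0]<22)&(hsv[...,1]>110)&(d['range_z']>0)&(hsv[...,2]>80);w=Q[m];w=w[np.abs(w[:,1])<.02];print('handle f range',np.percentile(w@f,[0.5,99.5])*1000)
E
```

```text
[ 1.273 -0.669 -1.082  0.706 -1.11  -0.046] [0.4396 0.2361 0.0848]
[[4.7, 1.4, -23.9], [28.5, 1.4, -3.7], [39.7, 1.4, 5.8], [51.2, 1.5, 21.3], [65.0, 1.5, 32.5], [79.9, 1.5, 45.0], [90.5, 1.5, 54.1], [93.9, 1.5, 56.9]]
blade dir in tool [0.76677588 0.00116371 0.64191386] handle dir [0.76327735 0.00114624 0.64606995]
along f [-11.8  19.4  34.1  52.9  70.7  90.2 104.1 108.5] up [21.3 21.2 21.1 16.7 16.9 16.9 16.8 16.8]
[208.0, 206.0, 205.0, 204.0, 204.0, 202.0, 201.0, 200.0, 198.0, 198.0, 197.0, 195.0, 194.0, 193.0, 192.0, 191.0, 190.0, 190.0, 188.0, 113.0, 111.0, 111.0, 111.0, 109.0, 109.0, 108.0, 107.0, 107.0, 105.0, 105.0, 104.0, 103.0, 103.0, 102.0, 101.0, 100.0, 100.0, 99.0, 98.0, 97.0]
handle f range [-44.05044248  41.87443653]
```

```bash
python3 -m handwheel '[0,0,0,0,-0.1,0, 0,0,0,0,-0.1,0, 0,0,0,0,-0.1,0, 0,0,0,0,0,0]'
cat >> tool.py <<'E'
TIP=np.array([.767*.1125+.642*.0153,.0008,.642*.1125-.767*.0153])
ORG=np.array([-.767*.0125+.642*.0153,.0008,-.642*.0125-.767*.0153])
def where():
    s=arm.sense();print('t',s['t'],'q',s['joint_positions'].round(3),'tcp',s['tcp_pos'].round(4),'tip',(s['tcp_pos']+s['orientation']@TIP).round(4),'org',(s['tcp_pos']+s['orientation']@ORG).round(4),'F',s['force'].round(1),'grip',s['grip_force'])
    print('world axes in tool: x',s['orientation'][0].round(3),'y',s['orientation'][1].round(3),'z',s['orientation'][2].round(3));return s
E
python3 -c "
from tool import *
where()"
```

```text
t: 8.95
tcp_pos: [0.4411, 0.2367, 0.0865]
orientation: [[0.943, -0.045, 0.329], [-0.037, -0.999, -0.033], [0.331, 0.019, -0.944]]
force: [0.8, 0.4, -0.1]
width: 0.0122
grip_force: 97.7
t 8.95 q [ 1.117 -0.468 -0.763  0.343 -1.177  0.294] tcp [0.4411 0.2367 0.0865] tip [0.5516 0.2304 0.0612] org [0.4348 0.2365 0.1052] F [ 0.8  0.4 -0.1] grip 97.71470546722412
world axes in tool: x [ 0.943 -0.045  0.329] y [-0.037 -0.999 -0.033] z [ 0.331  0.019 -0.944]
```

```bash
python3 -m handwheel '[-0.0094,0.0004,-0.0033,0,0,0, -0.0094,0.0004,-0.0033,0,0,0, -0.0094,0.0004,-0.0033,0,0,0, -0.0094,0.0004,-0.0033,0,0,0, -0.0094,0.0004,-0.0033,0,0,0, 0.005,0.0003,-0.0142,0,0,0, 0.005,0.0003,-0.0142,0,0,0, 0.005,0.0003,-0.0142,0,0,0, 0.005,0.0003,-0.0142,0,0,0, 0.005,0.0003,-0.0142,0,0,0, 0.005,0.0003,-0.0142,0,0,0, 0.005,0.0003,-0.0142,0,0,0, 0.005,0.0003,-0.0142,0,0,0, 0.005,0.0003,-0.0142,0,0,0, 0.005,0.0003,-0.0142,0,0,0, 0,0,0,0,0,0]'
python3 - <<'E'
from tool import *
where()
yaw=11.1;R=att(yaw);f=R@np.array([.767,0,.642]);n=np.array([.575,-.2155,.0605])
tip=n-.030*f; p=tip-R@TIP;print('preinsert tcp',p)
plan(R,p+[0,0,.19])
E
```

```text
t: 10.55
tcp_pos: [0.3902, 0.237, 0.2382]
orientation: [[0.942, -0.042, 0.333], [-0.034, -0.999, -0.032], [0.334, 0.019, -0.942]]
force: [-0.2, -0.4, -0.6]
width: 0.0125
grip_force: 97.8
t 10.55 q [ 1.26  -0.609 -0.575  0.333 -1.532  0.271] tcp [0.3902 0.237  0.2382] tip [0.5008 0.231  0.2134] org [0.3838 0.2368 0.257 ] F [-0.2 -0.4 -0.6] grip 97.76866793632507
world axes in tool: x [ 0.942 -0.042  0.333] y [-0.034 -0.999 -0.032] z [ 0.334  0.019 -0.942]
preinsert tcp [ 0.43499849 -0.24215195  0.04502304]
t 10.55 rot [ 0.1341  0.358  -0.1969] deg 24.64 shift in target axes [-0.0391  0.4788 -0.0286] in own [0.0573 0.4766 0.0332]
```

```bash
python3 -m handwheel '[0.0029,0.0238,0.0017,0,0,0, 0.0029,0.0238,0.0017,0,0,0, 0.0029,0.0238,0.0017,0,0,0, 0.0029,0.0238,0.0017,0,0,0, 0.0029,0.0238,0.0017,0,0,0, 0.0029,0.0238,0.0017,0,0,0, 0.0029,0.0238,0.0017,0,0,0, 0.0029,0.0238,0.0017,0,0,0, 0.0029,0.0238,0.0017,0,0,0, 0.0029,0.0238,0.0017,0,0,0, 0.0029,0.0238,0.0017,0,0,0, 0.0029,0.0238,0.0017,0,0,0, 0.0029,0.0238,0.0017,0,0,0, 0.0029,0.0238,0.0017,0,0,0, 0.0029,0.0238,0.0017,0,0,0, 0.0029,0.0238,0.0017,0,0,0, 0.0029,0.0238,0.0017,0,0,0, 0.0029,0.0238,0.0017,0,0,0, 0.0029,0.0238,0.0017,0,0,0, 0.0029,0.0238,0.0017,0,0,0]'
python3 -m handwheel '[0,0,0,0.0335,0.0895,-0.0492, 0,0,0,0.0335,0.0895,-0.0492, 0,0,0,0.0335,0.0895,-0.0492, 0,0,0,0.0335,0.0895,-0.0492, 0,0,0,0,0,0]'
python3 - <<'E'
from tool import *
where()
plan(att(11.1),[.435,-.2422,.045])
E
```

```text
t: 12.55
tcp_pos: [0.4352, -0.2431, 0.2321]
orientation: [[0.943, -0.043, 0.33], [-0.033, -0.999, -0.034], [0.331, 0.021, -0.943]]
force: [-0.0, -0.0, -0.7]
width: 0.0125
grip_force: 97.8
t: 13.05
tcp_pos: [0.4342, -0.2432, 0.2318]
orientation: [[0.753, 0.189, 0.63], [0.145, -0.982, 0.122], [0.642, 0.0, -0.767]]
force: [-0.8, -1.2, 0.2]
width: 0.0121
grip_force: 97.9
t 13.05 q [-0.391 -0.668 -0.479 -0.392 -1.178  2.195] tcp [ 0.4342 -0.2432  0.2318] tip [ 0.5448 -0.2226  0.2471] org [ 0.4221 -0.2463  0.2471] F [-0.8 -1.2  0.2] grip 97.90791034698486
world axes in tool: x [0.753 0.189 0.63 ] y [ 0.145 -0.982  0.122] z [ 0.642  0.    -0.767]
t 13.05 rot [ 0.0021  0.0011 -0.0024] deg 0.19 shift in target axes [-0.1193 -0.0008  0.1437] in own [-0.1192 -0.0008  0.1438]
```

```bash
python3 -m handwheel '[-0.0086,0,0.0103,0,0,0, -0.0086,0,0.0103,0,0,0, -0.0086,0,0.0103,0,0,0, -0.0086,0,0.0103,0,0,0, -0.0086,0,0.0103,0,0,0, -0.0086,0,0.0103,0,0,0, -0.0086,0,0.0103,0,0,0, -0.0086,0,0.0103,0,0,0, -0.0086,0,0.0103,0,0,0, -0.0086,0,0.0103,0,0,0, 0,0,0,0,0,0]'
python3 - <<'E'
from tool import *
where()
plan(att(11.1),[.435,-.2422,.045])
d=shot('wrist');save(d,'w3.png',sc=1.4)
C=cloud(d);hsv=cv2.cvtColor(d['pixels'],cv2.COLOR_RGB2HSV).astype(int);ok=d['range_z']>0;v,u=np.indices(ok.shape)
m=(hsv[...,0]>20)&(hsv[...,0]<38)&(hsv[...,1]>110)&(hsv[...,2]>100)&ok;print('yellow',m.sum(),rect(onplane(d,np.c_[u[m],v[m]],.073)),np.median(C[m][:,2]))
m=big(ok&(abs(C[...,2]-.073)<.006)&(C[...,0]>.5));P=onplane(d,np.c_[u[m],v[m]],.073)
# front edge fit
f=att(11.1)[:,2]*[1,1,0];f/=np.linalg.norm(f);l=np.array([-f[1],f[0],0])
for a in np.arange(-.08,.09,.02):
    k=abs((P-[.575,-.2155,0])@l-a)<.004
    if k.sum()>3: print(a.round(2),((P[k]-[.575,-.2155,0])@f).min().round(4))
print('y range',((P-[.575,-.2155,0])@l).min(),((P-[.575,-.2155,0])@l).max())
E
```

```text
t: 14.15
tcp_pos: [0.4347, -0.2418, 0.0959]
orientation: [[0.755, 0.192, 0.627], [0.148, -0.981, 0.123], [0.639, -0.0, -0.769]]
force: [0.2, -0.6, -0.2]
width: 0.0124
grip_force: 97.8
t 14.15 q [-0.402 -0.627 -0.681 -0.452 -0.966  2.32 ] tcp [ 0.4347 -0.2418  0.0959] tip [ 0.5453 -0.221   0.1108] org [ 0.4227 -0.245   0.1112] F [ 0.2 -0.6 -0.2] grip 97.84066200256348
world axes in tool: x [0.755 0.192 0.627] y [ 0.148 -0.981  0.123] z [ 0.639 -0.    -0.769]
t 14.15 rot [-0.0002  0.005  -0.0004] deg 0.29 shift in target axes [-0.0326  0.0004  0.0391] in own [-0.0324  0.0005  0.0393]
yellow 788 (array([ 585.6, -214.1]), array([ 9.4, 57.1]), 11.11, [[575.5, -187.0], [586.5, -243.0], [595.7000122070312, -241.1999969482422], [584.7000122070312, -185.1999969482422]]) 0.07600771803063262
-0.08 -0.0041
-0.06 -0.0041
-0.04 -0.0023
-0.02 -0.0023
0.0 0.0078
0.02 -0.0023
0.04 -0.0023
0.06 -0.0041
0.08 -0.0032
y range -0.10029353088811309 0.09836736191999138
```

View pics/w3.png

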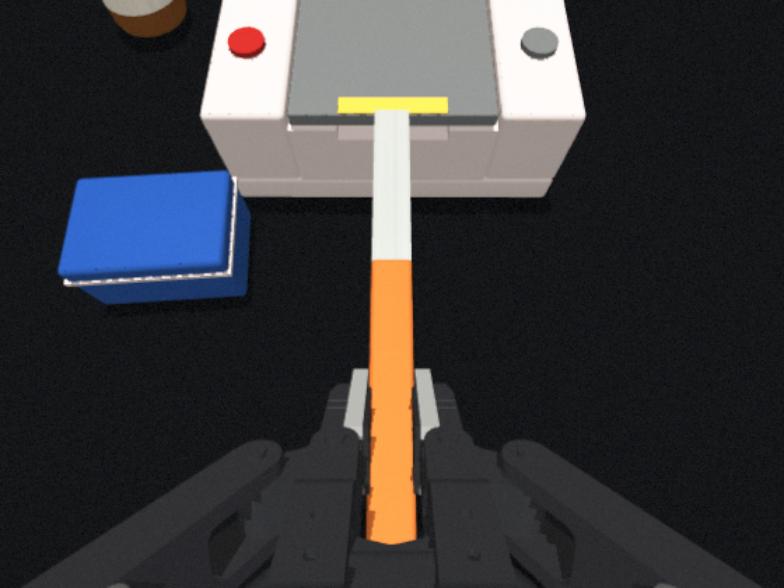

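Wrist view: the blade end (391,112) is centred on the yellow strip (392,104) with the notch just beneath it; tip box (150,230) well clear. Descend to notch height and insert.

```bash
python3 -m handwheel '[-0.0063,0,0.0075,0,0.005,0, -0.0063,0,0.0075,0,0,0, -0.0063,0,0.0075,0,0,0, -0.0063,0,0.0075,0,0,0, -0.0063,0,0.0075,0,0,0, 0,0,0,0,0,0, 0,0,0,0,0,0]'
python3 - <<'E'
from tool import *
where()
d=shot('side');save(d,'s4.png',(270,230,420,340),5)
print(proj(d,[[.575,-.2155,.0605],[.575,-.2155,.065],[.575,-.2155,.056]]).round(1),270)
E
```

```text
t: 14.9
tcp_pos: [0.4356, -0.2426, 0.0496]
orientation: [[0.75, 0.192, 0.633], [0.148, -0.981, 0.122], [0.644, 0.002, -0.765]]
force: [-0.1, -0.4, 0.2]
width: 0.0121
grip_force: 97.9
t 14.9 q [-0.418 -0.577 -0.725 -0.498 -0.882  2.397] tcp [ 0.4356 -0.2426  0.0496] tip [ 0.5461 -0.2217  0.0653] org [ 0.4234 -0.2457  0.0649] F [-0.1 -0.4  0.2] grip 97.90912628173828
world axes in tool: x [0.75  0.192 0.633] y [ 0.148 -0.981  0.122] z [ 0.644  0.002 -0.765]
[[328.4 306.4]
 [328.5 304.8]
 [328.2 308. ]] 270
```

View pics/s4.png

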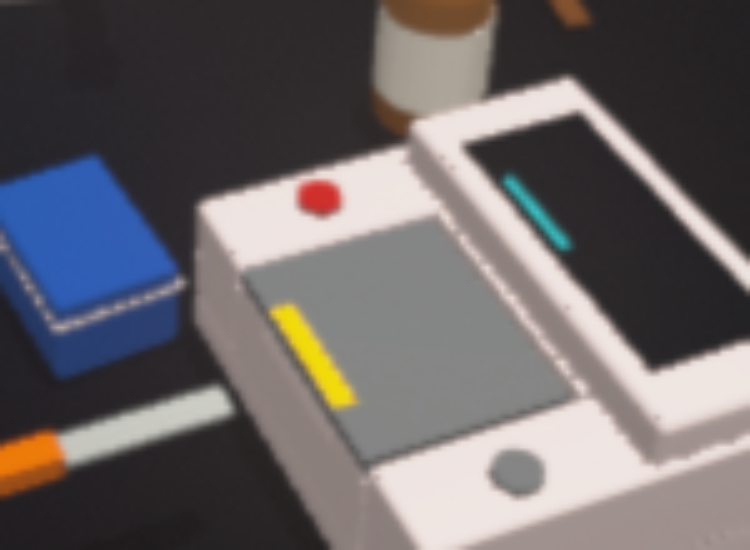

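Side view: blade end at (228,400) just before the front face, in line with the yellow strip (313,357), tip box clear. A little lower, then in.

```bash
python3 -m handwheel '[-0.0022,0,0.0027,0,0,0, 0,0,0,0,0,0, 0,0,0,0,0,0]'
python3 - <<'E'
from tool import *
where()
for n in('wrist','side'):
    d=shot(n);C=cloud(d);hsv=cv2.cvtColor(d['pixels'],cv2.COLOR_RGB2HSV).astype(int)
    f=np.array([.981,.1925,0]);l=np.array([-.1925,.981,0]);q=(C-[.575,-.2155,0]);a=q@f;b=q@l
    m=(d['range_z']>0)&(a>-.065)&(a<-.033)&(abs(b)<.02)&(C[...,2]>.03)
    y=(d['range_z']>0)&(a>.02)&(a<.06)&(abs(b)<.03)&(C[...,2]>.03)
    m&=hsv[...,1]<60;print(n,'blade top z',np.median(C[m][:,2]),m.sum(),'b',np.median(b[m]),'cover z',np.median(C[y][:,2]),y.sum())
    for k in(-.06,-.05,-.04): 
        j=m&(abs(a-k)<.005);print(k,np.median(C[j][:,2]),j.sum())
E
```

```text
t: 15.25
tcp_pos: [0.4357, -0.2425, 0.0464]
orientation: [[0.75, 0.193, 0.633], [0.149, -0.981, 0.122], [0.645, 0.002, -0.764]]
force: [-0.1, 0.2, -0.7]
width: 0.0124
grip_force: 97.9
t 15.25 q [-0.419 -0.573 -0.728 -0.502 -0.876  2.403] tcp [ 0.4357 -0.2425  0.0464] tip [ 0.5462 -0.2216  0.0622] org [ 0.4236 -0.2457  0.0617] F [-0.1  0.2 -0.7] grip 97.91386127471924
world axes in tool: x [0.75  0.193 0.633] y [ 0.149 -0.981  0.122] z [ 0.645  0.002 -0.764]
wrist blade top z 0.06340190748158223 1194 b -0.0008772711202283141 cover z 0.03423161351061052 97
-0.06 0.06339593048969103 393
-0.05 0.06333925810416347 387
-0.04 0.06346037510022079 350
side blade top z 0.06086596692899271 106 b -0.0005106287393505364 cover z 0.07232235505122347 436
-0.06 0.06071254152074279 33
-0.05 0.060827559301411926 36
-0.04 0.06126832911790292 32
```

```bash
python3 -m handwheel '[0.0038,0,0.0032,0,0,0, 0.0038,0,0.0032,0,0,0, 0.0038,0,0.0032,0,0,0, 0.0038,0,0.0032,0,0,0, 0.0038,0,0.0032,0,0,0, 0.0038,0,0.0032,0,0,0, 0.0038,0,0.0032,0,0,0, 0.0038,0,0.0032,0,0,0, 0,0,0,0,0,0]'
python3 -c "
from tool import *
where()"
```

```text
t: 16.25
tcp_pos: [0.4751, -0.2346, 0.0462]
orientation: [[0.75, 0.193, 0.633], [0.149, -0.981, 0.123], [0.645, 0.002, -0.765]]
force: [-0.3, 0.4, -1.4]
width: 0.0123
grip_force: 97.9
t 16.25 q [-0.343 -0.494 -0.689 -0.473 -0.806  2.34 ] tcp [ 0.4751 -0.2346  0.0462] tip [ 0.5856 -0.2136  0.0619] org [ 0.4629 -0.2378  0.0615] F [-0.3  0.4 -1.4] grip 97.90992021560669
world axes in tool: x [0.75  0.193 0.633] y [ 0.149 -0.981  0.123] z [ 0.645  0.002 -0.765]
```

```bash
python3 -m handwheel '[0.0033,0,0.0028,0,0,0, 0.0033,0,0.0028,0,0,0, 0.0033,0,0.0028,0,0,0, 0,0,0,0,0,0, 0.001,0,-0.0011,0,0,0, 0.001,0,-0.0011,0,0,0, 0.0021,0,-0.0026,0,0,0, 0.0021,0,-0.0026,0,0,0, 0.0024,0,-0.0023,0,0,0, 0.0024,0,-0.0023,0,0,0, 0.0026,0,-0.0021,0,0,0, 0.0026,0,-0.0021,0,0,0, 0.0028,0,-0.0018,0,0,0, 0.0028,0,-0.0018,0,0,0, 0,0,0,0,0,0]'
python3 - <<'E'
from tool import *
where()
d=shot('side');save(d,'s5.png',(270,200,420,310),5)
E
```

```text
t: 17.75
tcp_pos: [0.4917, -0.2316, 0.0763]
orientation: [[0.749, 0.193, 0.634], [0.149, -0.981, 0.122], [0.645, 0.003, -0.764]]
force: [-1.6, 0.5, -1.1]
width: 0.0122
grip_force: 97.8
t 17.75 q [-0.309 -0.497 -0.648 -0.432 -0.83   2.272] tcp [ 0.4917 -0.2316  0.0763] tip [ 0.6021 -0.2106  0.0921] org [ 0.4795 -0.2347  0.0915] F [-1.6  0.5 -1.1] grip 97.77819156646729
world axes in tool: x [0.749 0.193 0.634] y [ 0.149 -0.981  0.122] z [ 0.645  0.003 -0.764]
```

View pics/s5.png

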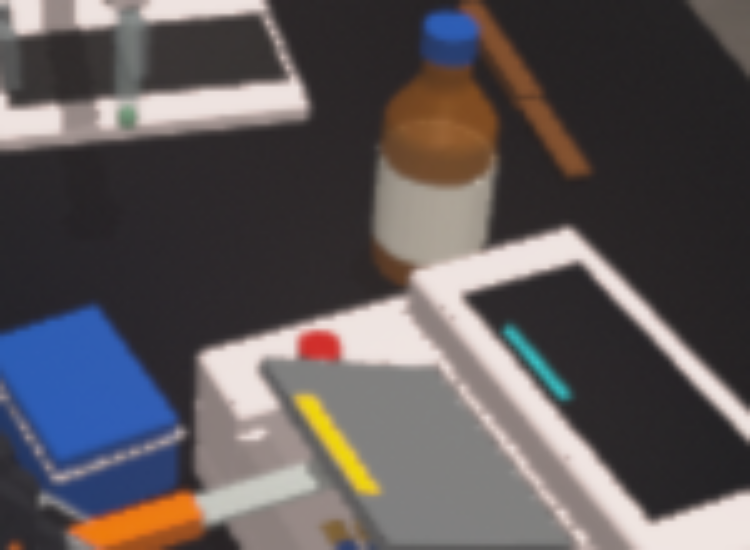

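The side view shows the cover partly open (yellow strip (337,443)) with the blade beneath it at (270,490). Continue the arc.

```bash
python3 -m handwheel '[0.0029,0,-0.0015,0,0,0, 0.0029,0,-0.0015,0,0,0, 0.003,0,-0.0012,0,0,0, 0.003,0,-0.0012,0,0,0, 0.0032,0,-0.0009,0,0,0, 0.0032,0,-0.0009,0,0,0, 0.0032,0,-0.0006,0,0,0, 0.0032,0,-0.0006,0,0,0, 0.0033,0,-0.0003,0,0,0, 0.0033,0,-0.0003,0,0,0, 0.0033,0,0,0,0,0, 0.0033,0,0,0,0,0, 0.0033,0,0.0004,0,0,0, 0.0033,0,0.0004,0,0,0, 0.0032,0,0.0008,0,0,0, 0.0032,0,0.0008,0,0,0, 0.0031,0,0.001,0,0,0, 0.0031,0,0.001,0,0,0, 0,0,0,0,0,0]'
cat > cov.py <<'E'
from tool import *
f=np.array([.981,.1925,0]);l=np.array([-.1925,.981,0])
def cov(d):
    C=cloud(d);hsv=cv2.cvtColor(d['pixels'],cv2.COLOR_RGB2HSV).astype(int)
    m=(hsv[...,0]>20)&(hsv[...,0]<38)&(hsv[...,1]>110)&(hsv[...,2]>60)&(d['range_z']>0)&(C[...,1]<-.1)
    if m.sum()<5: return None
    y=np.median(C[m],0)-[.575,-.2155,0];return m.sum(),y.round(4),'angle',np.arctan2(y[2]-.069,.09-y@f)
E
python3 - <<'E'
from cov import *
s=where()
for n in('side','top'): 
    d=shot(n);print(n,cov(d))
    if n=='side':save(d,'s6.png',(270,170,420,280),5)
E
```

```text
t: 19.7
tcp_pos: [0.5316, -0.2235, 0.1161]
orientation: [[0.749, 0.193, 0.633], [0.149, -0.981, 0.123], [0.645, 0.002, -0.764]]
force: [0.4, -0.2, 0.1]
width: 0.012
grip_force: 97.9
t 19.7 q [-0.243 -0.447 -0.56  -0.373 -0.84   2.171] tcp [ 0.5316 -0.2235  0.1161] tip [ 0.6421 -0.2025  0.1319] org [ 0.5194 -0.2266  0.1313] F [ 0.4 -0.2  0.1] grip 97.85961627960205
world axes in tool: x [0.749 0.193 0.633] y [ 0.149 -0.981  0.123] z [ 0.645  0.002 -0.764]
side (np.int64(5), array([0.1024, 0.0685, 0.0916]), 'angle', np.float64(2.379261075722249))
top (np.int64(7), array([0.0228, 0.0228, 0.0371]), 'angle', np.float64(-0.4674102709755319))
```

View pics/s6.png

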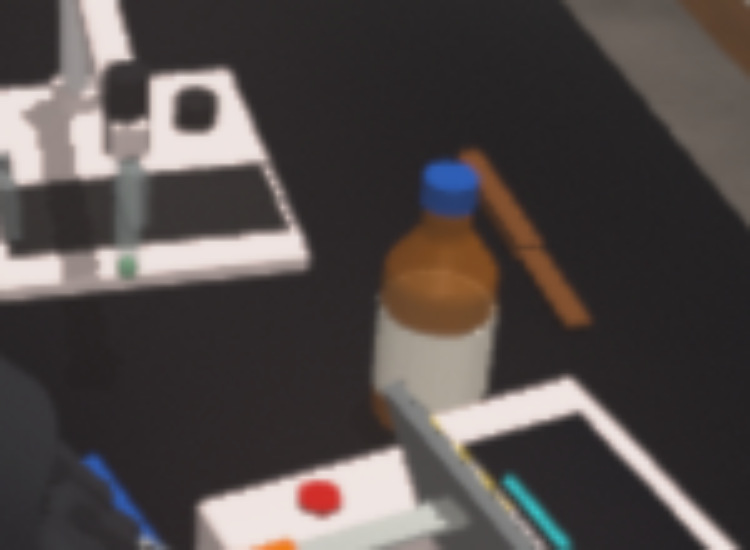

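Cover stands steep (edge at (395,385)), blade (420,515) still behind it on its underside. A bit more for margin, then withdraw straight back.

```bash
python3 -m handwheel '[0.0031,0,0.0013,0,0,0, 0.0031,0,0.0013,0,0,0, 0,0,0,0,0,0, 0,0,0,0,0,0, 0,0,0,0,0,0, -0.004,0,-0.0034,0,0,0, -0.0076,0,-0.0064,0,0,0, -0.0076,0,-0.0064,0,0,0, -0.0076,0,-0.0064,0,0,0, -0.0076,0,-0.0064,0,0,0, -0.0076,0,-0.0064,0,0,0, -0.0076,0,-0.0064,0,0,0, -0.0076,0,-0.0064,0,0,0, -0.0076,0,-0.0064,0,0,0, 0,0,0,0,0,0]'
python3 - <<'E'
from cov import *
s=where()
d=shot('side');C=cloud(d);q=C-[.575,-.2155,0];a=q@f;b=q@l;z=C[...,2]
m=(d['range_z']>0)&(abs(b)<.05)&(a>.02)&(a<.12)&(z>.085)&(z<.17);P=np.c_[a[m],z[m]]
print(m.sum());
for h in np.arange(.09,.17,.01):
    k=abs(P[:,1]-h)<.005
    if k.sum()>3: print(h.round(2),np.percentile(P[k,0],[5,50,95]).round(4))
# held pry vs gripper
d=shot('wrist');q=tool(d);v=np.linalg.svd(q[3:]-q[3:].mean(0))[2][0];print(v,(q*1000).round(1).tolist())
F=np.array([.767,0,.642]);Q=(cloud(d)-s['tcp_pos'])@s['orientation'];print((Q[60:90,280]@F*1000).round(0).tolist())
E
```

```text
t: 21.3
tcp_pos: [0.4534, -0.2392, 0.1181]
orientation: [[0.749, 0.191, 0.634], [0.148, -0.981, 0.121], [0.645, 0.003, -0.764]]
force: [0.1, 0.4, -0.1]
width: 0.0124
grip_force: 97.9
t 21.3 q [-0.367 -0.612 -0.642 -0.428 -0.963  2.274] tcp [ 0.4534 -0.2392  0.1181] tip [ 0.564  -0.2184  0.1339] org [ 0.4412 -0.2424  0.1333] F [ 0.1  0.4 -0.1] grip 97.92121052742004
world axes in tool: x [0.749 0.191 0.634] y [ 0.148 -0.981  0.121] z [ 0.645  0.003 -0.764]
864
0.09 [0.0819 0.1067 0.1186]
0.1 [0.0797 0.0807 0.0816]
0.11 [0.0772 0.0785 0.0797]
0.12 [0.0755 0.0765 0.0777]
0.13 [0.0732 0.0746 0.0757]
0.14 [0.0713 0.0725 0.0736]
0.15 [0.0693 0.0704 0.0746]
0.16 [0.0692 0.0735 0.0769]
[0.76393642 0.00111762 0.64529055] [[4.5, 1.4, -24.0], [28.2, 1.4, -3.8], [39.7, 1.4, 5.7], [51.2, 1.5, 20.9], [64.9, 1.5, 32.5], [79.7, 1.5, 44.9], [90.4, 1.5, 54.0], [93.7, 1.5, 56.8]]
[220.0, 220.0, 219.0, 220.0, 220.0, 218.0, 220.0, 219.0, 219.0, 220.0, 220.0, 219.0, 219.0, 219.0, 220.0, 219.0, 219.0, 219.0, 219.0, 113.0, 112.0, 111.0, 110.0, 110.0, 108.0, 108.0, 108.0, 107.0, 106.0, 105.0]
```

```bash
python3 -m handwheel '[0.0075,0,-0.0089,0,0,0, 0.0075,0,-0.0089,0,0,0, 0.0075,0,-0.0089,0,0,0, 0.0075,0,-0.0089,0,0,0, 0.0075,0,-0.0089,0,0,0, 0.0075,0,-0.0089,0,0,0, 0.0075,0,-0.0089,0,0,0, 0.0075,0,-0.0089,0,0,0, 0.0075,0,-0.0089,0,0,0, 0.0075,0,-0.0089,0,0,0, 0,0,0,0,0,0]'
python3 - <<'E'
from tool import *
where()
plan(att(-1.4,22),[.40,.2053,.235])
E
```

```text
t: 22.5
tcp_pos: [0.4545, -0.2388, 0.2366]
orientation: [[0.748, 0.192, 0.635], [0.15, -0.981, 0.121], [0.646, 0.004, -0.763]]
force: [-0.3, -0.3, -0.3]
width: 0.0123
grip_force: 97.9
t 22.5 q [-0.352 -0.64  -0.463 -0.373 -1.147  2.166] tcp [ 0.4545 -0.2388  0.2366] tip [ 0.565  -0.2179  0.2526] org [ 0.4423 -0.242   0.2518] F [-0.3 -0.3 -0.3] grip 97.93425679206848
world axes in tool: x [0.748 0.192 0.635] y [ 0.15  -0.981  0.121] z [ 0.646  0.004 -0.763]
t 22.5 rot [-0.1095 -0.3181  0.1896] deg 22.13 shift in target axes [-0.0612 -0.4427 -0.023 ] in own [ 0.0246 -0.4463  0.0204]
```

Rotation ×3, then the shift in target axes over 19 rows.

```bash
python3 -m handwheel '[0,0,0,-0.0365,-0.106,0.0632, 0,0,0,-0.0365,-0.106,0.0632, 0,0,0,-0.0365,-0.106,0.0632, -0.0036,-0.026,-0.0014,0,0,0, -0.0036,-0.026,-0.0014,0,0,0, -0.0036,-0.026,-0.0014,0,0,0, -0.0036,-0.026,-0.0014,0,0,0, -0.0036,-0.026,-0.0014,0,0,0, -0.0036,-0.026,-0.0014,0,0,0, -0.0036,-0.026,-0.0014,0,0,0, -0.0036,-0.026,-0.0014,0,0,0, -0.0036,-0.026,-0.0014,0,0,0, -0.0036,-0.026,-0.0014,0,0,0, -0.0036,-0.026,-0.0014,0,0,0, -0.0036,-0.026,-0.0014,0,0,0, -0.0036,-0.026,-0.0014,0,0,0, -0.0036,-0.026,-0.0014,0,0,0, -0.0036,-0.026,-0.0014,0,0,0, -0.0036,-0.026,-0.0014,0,0,0, -0.0036,-0.026,-0.0014,0,0,0]'
python3 - <<'E'
from tool import *
where()
plan(att(-1.4,22),[.40,.2053,.092])
E
```

```text
t: 24.5
tcp_pos: [0.3987, 0.2062, 0.2336]
orientation: [[0.928, -0.024, 0.372], [-0.023, -1.0, -0.007], [0.372, -0.001, -0.928]]
force: [0.6, -0.7, -0.5]
width: 0.0123
grip_force: 97.9
t 24.5 q [ 1.228 -0.707 -0.656  0.361 -1.5    0.316] tcp [0.3987 0.2062 0.2336] tip [0.5104 0.2028 0.2132] org [0.3916 0.2056 0.252 ] F [ 0.6 -0.7 -0.5] grip 97.88574457168579
world axes in tool: x [ 0.928 -0.024  0.372] y [-0.023 -1.    -0.007] z [ 0.372 -0.001 -0.928]
t 24.5 rot [-0.0017  0.003   0.0002] deg 0.2 shift in target axes [-0.0518  0.0009  0.1318] in own [-0.0514  0.0011  0.1319]
```

```bash
python3 -m handwheel '[-0.0052,0.0001,0.0132,0,0,0, -0.0052,0.0001,0.0132,0,0,0, -0.0052,0.0001,0.0132,0,0,0, -0.0052,0.0001,0.0132,0,0,0, -0.0052,0.0001,0.0132,0,0,0, -0.0052,0.0001,0.0132,0,0,0, -0.0052,0.0001,0.0132,0,0,0, -0.0052,0.0001,0.0132,0,0,0, -0.0052,0.0001,0.0132,0,0,0, -0.0052,0.0001,0.0132,0,0,0, 0,0,0,0,0,0]'
python3 - <<'E'
from tool import *
where()
plan(att(-1.4,22),[.49,.2031,.092])
E
```

```text
t: 25.6
tcp_pos: [0.3995, 0.2033, 0.0895]
orientation: [[0.929, -0.025, 0.37], [-0.022, -1.0, -0.01], [0.371, 0.001, -0.929]]
force: [-0.1, -0.4, -0.1]
width: 0.0125
grip_force: 97.9
t 25.6 q [ 1.217 -0.73  -0.933  0.377 -1.263  0.233] tcp [0.3995 0.2033 0.0895] tip [0.5111 0.1997 0.069 ] org [0.3924 0.2027 0.108 ] F [-0.1 -0.4 -0.1] grip 97.93669939041138
world axes in tool: x [ 0.929 -0.025  0.37 ] y [-0.022 -1.    -0.01 ] z [ 0.371  0.001 -0.929]
t 25.6 rot [0.0014 0.0044 0.0005] deg 0.27 shift in target axes [ 0.0848 -0.002   0.0316] in own [ 0.0849 -0.002   0.0312]
```

Advance under the bar, then level out (+18° about y), then correct.

```bash
python3 -m handwheel '[0.0085,-0.0002,0.0031,0,0,0, 0.0085,-0.0002,0.0031,0,0,0, 0.0085,-0.0002,0.0031,0,0,0, 0.0085,-0.0002,0.0031,0,0,0, 0.0085,-0.0002,0.0031,0,0,0, 0.0085,-0.0002,0.0031,0,0,0, 0.0085,-0.0002,0.0031,0,0,0, 0.0085,-0.0002,0.0031,0,0,0, 0.0085,-0.0002,0.0031,0,0,0, 0.0085,-0.0002,0.0031,0,0,0, 0,0,0,0,0.08,0, 0,0,0,0,0.08,0, 0,0,0,0,0.08,0, 0,0,0,0,0.08,0, 0,0,0,0,0,0]'
python3 - <<'E'
from tool import *
where()
plan(att(-1.4,40),[.50,.2029,.0525]);plan(att(-1.4,40),[.5599,.2014,.0525])
E
```

```text
t: 27.1
tcp_pos: [0.496, 0.2096, 0.1031]
orientation: [[0.765, -0.024, 0.643], [-0.02, -1.0, -0.013], [0.643, -0.003, -0.766]]
force: [-0.0, 0.2, 0.1]
width: 0.0121
grip_force: 98.0
t 27.1 q [ 1.077 -0.647 -1.078  0.785 -0.944  0.055] tcp [0.496  0.2096 0.1031] tip [0.6085 0.206  0.1186] org [0.4835 0.209  0.1184] F [-0.   0.2  0.1] grip 98.04046154022217
world axes in tool: x [ 0.765 -0.024  0.643] y [-0.02  -1.    -0.013] z [ 0.643 -0.003 -0.766]
t 27.1 rot [-0.0024 -0.0008 -0.0012] deg 0.16 shift in target axes [-0.0294  0.0066  0.0414] in own [-0.0294  0.0067  0.0414]
t 27.1 rot [-0.0024 -0.0008 -0.0012] deg 0.16 shift in target axes [0.0165 0.0066 0.08  ] in own [0.0165 0.0068 0.08  ]
```

```bash
python3 -m handwheel '[0.0033,0.0034,0.0028,0,0,0, 0.0033,0.0034,0.0028,0,0,0, 0.001,0,0.0074,0,0,0, 0.001,0,0.0074,0,0,0, 0.001,0,0.0074,0,0,0, 0.001,0,0.0074,0,0,0, 0.001,0,0.0074,0,0,0, 0.001,0,0.0074,0,0,0, 0.001,0,0.0074,0,0,0, 0.001,0,0.0074,0,0,0, 0.001,0,0.0074,0,0,0, 0.001,0,0.0074,0,0,0, 0,0,0,0,0,0, 0,0,0,0,0,0]'
python3 - <<'E'
from tool import *
where()
plan(att(-1.4,40),[.5599,.2014,.0525])
d=shot('wrist');save(d,'w7.png',sc=1.4)
E
```

```text
t: 28.5
tcp_pos: [0.5586, 0.1986, 0.0486]
orientation: [[0.769, -0.027, 0.639], [-0.02, -1.0, -0.018], [0.639, 0.001, -0.769]]
force: [0.5, 0.5, 0.2]
width: 0.0121
grip_force: 98.0
t 28.5 q [ 0.85  -0.409 -1.053  0.927 -0.663  0.015] tcp [0.5586 0.1986 0.0486] tip [0.6711 0.1948 0.0635] org [0.5461 0.1982 0.064 ] F [0.5 0.5 0.2] grip 97.98057317733765
world axes in tool: x [ 0.769 -0.027  0.639] y [-0.02  -1.    -0.018] z [ 0.639  0.001 -0.769]
t 28.5 rot [ 0.0026  0.0044 -0.0009] deg 0.3 shift in target axes [ 0.0035 -0.0028 -0.0022] in own [ 0.0035 -0.0028 -0.0022]
```

View pics/w7.png

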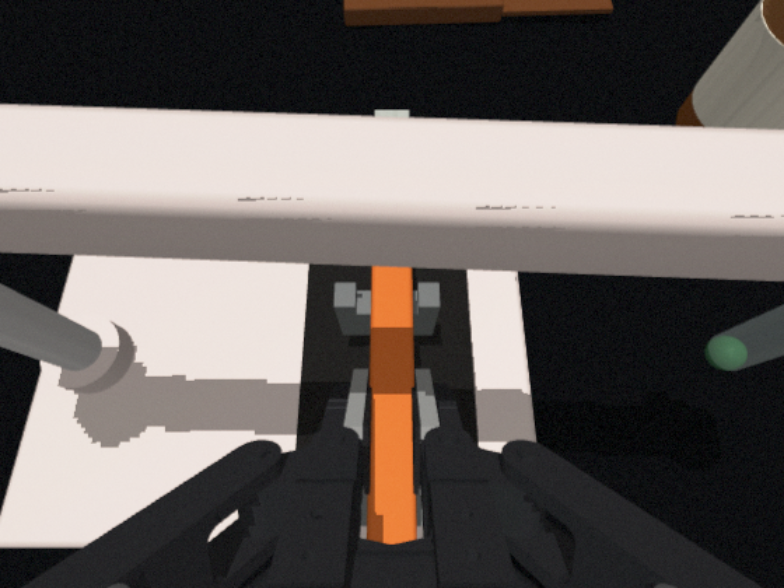

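Wrist view: handle (392,310) above the front saddle (centre ~387), so nudge ~2.5 mm left, then lower.

```bash
python3 -m handwheel '[0.001,-0.0024,0.0008,0.002,0.004,0, 0,0,0,0,0,0, -0.0018,0,0.0021,0,0,0, -0.0018,0,0.0021,0,0,0, -0.0018,0,0.0021,0,0,0, -0.0018,0,0.0021,0,0,0, -0.0018,0,0.0021,0,0,0, 0,0,0,0,0,0, 0,0,0,0,0,0]'
python3 - <<'E'
from tool import *
where()
plan(att(-1.4,40),[.5599,.2014,.0322])
E
```

```text
t: 29.45
tcp_pos: [0.5597, 0.2012, 0.0349]
orientation: [[0.766, -0.025, 0.642], [-0.02, -1.0, -0.016], [0.643, -0.0, -0.766]]
force: [0.8, 1.4, -1.1]
width: 0.0124
grip_force: 98.0
t 29.45 q [ 0.83  -0.384 -1.072  0.982 -0.622 -0.035] tcp [0.5597 0.2012 0.0349] tip [0.6722 0.1976 0.0503] org [0.5472 0.2008 0.0502] F [ 0.8  1.4 -1.1] grip 98.01969766616821
world axes in tool: x [ 0.766 -0.025  0.642] y [-0.02  -1.    -0.016] z [ 0.643 -0.    -0.766]
t 29.45 rot [ 0.0002  0.0003 -0.0009] deg 0.05 shift in target axes [-0.0016 -0.0002  0.0022] in own [-0.0016 -0.0002  0.0022]
```

```bash
python3 -m handwheel '[-0.0009,0,0.001,0,0,0, -0.0009,0,0.001,0,0,0, 0,0,0,0,0,0, 0,0,0,0,0,0]' 0 30
python3 -m handwheel '[0,0,0,0,0,0, 0,0,0,0,0,0, 0,0,0,0,0,0, 0,0,0,0,0,0, 0,0,0,0,0,0, 0,0,0,0,0,0, 0,0,0,0,0,0, 0,0,0,0,0,0, 0,0,0,0,0,0, 0,0,0,0,0,0, 0,0,-0.005,0,0,0, 0,0,-0.01,0,0,0, 0,0,-0.015,0,0,0, 0,0,-0.015,0,0,0, 0,0,-0.015,0,0,0, 0,0,-0.015,0,0,0, 0,0,-0.015,0,0,0, 0,0,-0.01,0,0,0, 0,0,0,0,0,0]' 1 30
python3 - <<'E'
from cov import *
where()
d=shot('wrist');save(d,'w8.png',sc=1.4)
hsv=cv2.cvtColor(d['pixels'],cv2.COLOR_RGB2HSV).astype(int);H,s,V=hsv[...,0],hsv[...,1],hsv[...,2];C=cloud(d);z=C[...,2];v,u=np.indices(z.shape)
m=(H>5)&(H<22)&(s>110)&(V>80)&(d['range_z']>0)&(z>.035)&(z<.07);P=C[m]
for x in np.arange(.50,.61,.02):
    q=P[abs(P[:,0]-x)<.003]
    if len(q)>5: print(x.round(3),((q[:,1].min()+q[:,1].max())/2).round(4),np.median(q[:,2]).round(4))
print(P[:,0].min(),P[:,0].max())
d=shot('side');C=cloud(d);q=C-[.575,-.2155,0];a=q@f;b=q@l;z=C[...,2]
m=(d['range_z']>0)&(abs(b)<.05)&(a>.02)&(a<.12)&(z>.1)&(z<.15);print('cover',[np.median(a[m&(abs(z-h)<.004)]).round(4) for h in(.105,.125,.145)])
E
```

```text
t: 29.85
tcp_pos: [0.5596, 0.2013, 0.0323]
orientation: [[0.766, -0.025, 0.642], [-0.02, -1.0, -0.016], [0.643, -0.001, -0.766]]
force: [-0.4, -0.8, 0.0]
width: 0.0126
grip_force: 98.0
t: 31.75
tcp_pos: [0.495, 0.2041, 0.1108]
orientation: [[0.765, -0.023, 0.644], [-0.02, -1.0, -0.012], [0.644, -0.004, -0.765]]
force: [0.9, 0.1, -0.0]
width: 0.0853
grip_force: 0.0
t 31.75 q [ 1.077 -0.671 -1.075  0.772 -0.963  0.077] tcp [0.495  0.2041 0.1108] tip [0.6075 0.2006 0.1264] org [0.4825 0.2035 0.126 ] F [ 0.9  0.1 -0. ] grip 0.0
world axes in tool: x [ 0.765 -0.023  0.644] y [-0.02  -1.    -0.012] z [ 0.644 -0.004 -0.765]
0.5 0.2015 0.052
0.52 0.201 0.0534
0.54 0.2005 0.0532
0.56 0.2003 0.0532
0.58 0.1994 0.0534
0.6 0.1989 0.0532
0.501579222819931 0.6042438897274245
cover [np.float64(0.0795), np.float64(0.0755), np.float64(0.0714)]
```

View pics/w8.png

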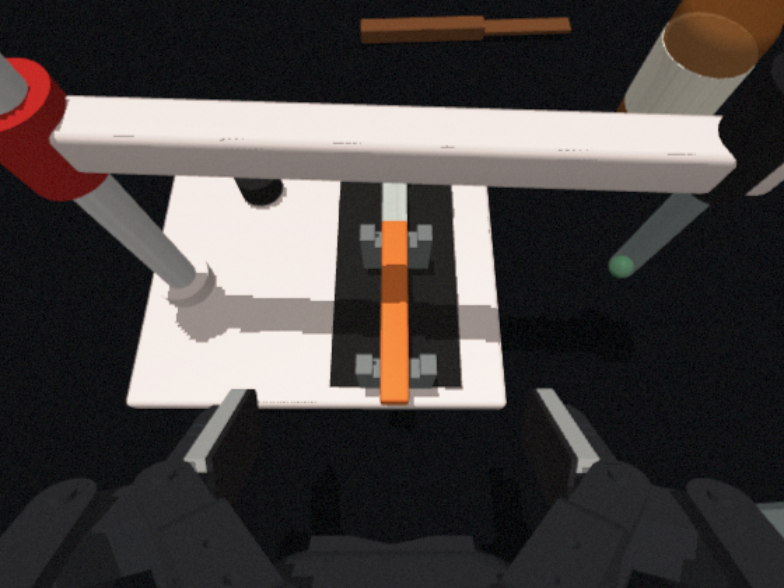

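The tool lies level in both saddles ((395,240) and (395,370)) exactly where it was, blade forward; cover is still at about 1.37 rad; the gripper touches nothing. Hand in.

```bash
python3 -c "
from workcell import arm
print(arm.job_done())"
```

```text
the job is handed in; nothing more can be done
None
```

I levered the cover open to about 1.37 rad (78°), where it stood by itself, laid the pry tool back level in both saddles blade forward, and handed the job in at about 32 s; no verdict came back.

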